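# Count grinding balls out of a tilting tray

### The job

Count grinding balls into the steel cup with the tilting tray: take the gauze roll off the yellow-ringed cup spot and stand it upright well clear of there (more than 10 cm), stand the empty cup from the green mat on that spot, and set every blue ball from the wooden rack on the front of the tray, between its blue lip and its spout. Then tilt the tray, which has a black handle at its back, so that all the blue balls roll off into the cup while the white reserve balls stay behind the lip, put the tray back down, and stand the cup with its balls back on the green mat. Do not disturb the dropper bottle with the blue cap, the white-capped vial or the timer.

Things in the scene. Friction and masses are not known exactly. Their poses are not given: they have to be found in the camera images.
- station: fixed counting station, a dark pedestal with a grey tilting tray. Origin: centre of the cup spot on the table, a flat white disc with a yellow ring, 74 mm across. Tray and pedestal lie on its +y side: pedestal face at y = 36, hinge ears 72 high at x = +-52, y = 36 to 58. The tray's edge (y = 27) overhangs the cup's rim: set the cup down 30 mm short (-y), fingers closing along x and held near the rim, and slide it in; slide out before lifting
- spout (a point): middle of the spout edge of the tray floor, 27 mm from the cup spot along the station's y axis and 66 mm above the table (underside 62); the balls leave here towards the station's -y. The tray's hinge axis runs through it along the station's x. Axes as tray_lip. The spout is 46 mm wide between walls 12 mm high, which open to 120 mm at 47 mm behind the edge
- tray (a joint): tray tilt, rad: 0 = down (floor slopes 0.06 back), grows as the handle is lifted, stop 1.1; about 2 N at the handle; sinks to 0 when let go. Balls resist rolling: on the flat they stay where put, start to roll at 0.25 to 0.4, may need 0.5 to 0.7 to leave the funnel. Past about 0.85, or with a jerk, the white balls come over the lip. Lift slowly (under 0.3 rad/s) or balls fly past the cup
- tray_lip (a point): middle of the top of the blue lip, a bar 120 mm long (x), 10 wide (y), 3.5 high on the tray floor. Tray axes: x along the lip, y away from the spout, z normal to the floor. Front floor: y = -5 to -115 mm (spout edge), 120 mm wide to y = -68. Ribs 4 mm high at x = -30, 0, 30 (y = -38 to -4) make four lanes; set balls at x = +-15, +-45, y about -36. White balls lie at y = 5 to 30, then the rear wall
- tray_handle (a point): middle of the black round handle bar of the tray, 12 mm thick, 68 mm long along the station's x axis; 168 mm behind the spout edge and 45 mm above the floor, in tray axes. Pinch it from above with the fingers closing across it, then follow its arc about the hinge; it turns between the fingers
- rack: fixed wooden ball rack, 160 x 38 x 22 mm, origin at the centre of its underside; four pockets along its x axis at x = -57, -19, 19, 57 mm, the mouths 14 mm wide; some may be empty. A ball in a pocket has its centre 29 mm above the table.
- mat: flat green mat on the table, 110 x 110 mm (no height worth minding), origin at its centre.
- cup: loose open steel cup, 66 mm outside diameter, 55 mm high, wall 3 mm, floor 4 mm, 0.12 kg; origin at the centre of its underside, z axis up. Take it across the outside from above.
- gauze_roll: loose white gauze roll standing upright, 43 mm diameter, 60 mm high, 30 g; origin at the centre of its underside.
- ball0: blue ceramic grinding ball, 20 mm diameter, 25 g, origin at its centre; starts in a rack pocket, or is absent
- ball1: blue ceramic grinding ball, 20 mm diameter, 25 g, origin at its centre; starts in a rack pocket, or is absent
- ball2: blue ceramic grinding ball, 20 mm diameter, 25 g, origin at its centre; starts in a rack pocket, or is absent
- ball3: blue ceramic grinding ball, 20 mm diameter, 25 g, origin at its centre; starts in a rack pocket, or is absent
- reserve0: white reserve ball, 20 mm diameter, 25 g, origin at its centre; lies behind the lip in the tray and stays there
- reserve1: white reserve ball, 20 mm diameter, 25 g, origin at its centre; lies behind the lip in the tray and stays there
- reserve2: white reserve ball, 20 mm diameter, 25 g, origin at its centre; lies behind the lip in the tray and stays there
- reserve3: white reserve ball, 20 mm diameter, 25 g, origin at its centre; lies behind the lip in the tray and stays there
- stain_blue: bystander: dropper bottle with a blue cap, 37 x 35 x 98 mm, origin at the centre of its underside
- vial_c: bystander: glass vial with a white cap, 29 mm diameter, 59 mm high, origin at the centre of its underside
- timer: bystander: white timer, 28 x 66 x 50 mm, origin at the centre of its underside

How it is judged:
By the outcome, as a careful person would: the job done as asked, in the order asked, and still so for the second after the job is handed in, with the robot touching nothing.
Of ball0, ball1, ball2, ball3 only 2 to 4 are there at a start; the rules pass over those that are not, and their reading is None.
At some moment in a run one of cup may be knocked a few centimetres aside while the robot is not near it.
It also fails if it takes over 210 s, if anything falls off the work surface, if the arm or the gripper's body presses on something with over 40 N, if the wrist force passes 120 N, or if a joint passes its speed limit or range.

### The arm

A 7-joint arm with a two-finger parallel gripper is mounted at the origin on a cart in front of the work surface, level with it; the furniture and walls round the work are solid. World frame = base frame: x ahead of the robot, y to its left, z up, the work surface at z = 0. Lengths are in m, angles in rad, forces in N, time in s.
With the tool pointing down it reaches from about 0.425 to 0.875 m from the base axis. Payload 4.7 kg.
Tool frame: the origin (TCP) lies where the fingers leave the gripper's body, on its centre line; the fingertips stand 70 mm ahead of it and the grasp point (between the pads) lies 51 mm ahead of it; z points along the fingers, y is the line along which they close (so a half turn about z gives the same grasp; the last joint's range is limited). The gripper opens to 87 mm and grips with 3 to 60 N. Pads are 19 mm wide; open, the fingers measure 117 mm over their backs; the gripper's body (75 mm by 190 mm) begins 51 mm behind the grasp point.
Start: joints at [1.354, 0.321, -0.07, 1.45, 0.023, 1.371, -0.057], TCP at [0.149, -0.633, 0.292] pointing down, gripper open.
Joint ranges: [-2.86, 2.86], [-0.3, 2.09], [-1.38, 1.24], [0.06, 2.45], [-1.56, 4.7], [0.09, 2.05], [-2.69, 2.69]. Speed limits (rad/s): [2.57, 2.57, 3.14, 3.14, 3.14, 3.14, 3.14].

### API

Orientations are given as a rotation vector (axis times angle).
In Python, from bench import ctrl gives the robot as it stands.
- The arm moves only by the tool drive_tool, never from a script. Its argument "motion" is a list of rows, each a list of 3 entries, a list of its own where there are three numbers: the shift along the tool's x, y, z in cm, then the turn, a rotation vector about the tool's x, y, z in degrees, then the opening, from -1 (shut) to 1 (fully open). In form: [[[x, y, z], [ax, ay, az], claw], ...]. A call has 1 to 12 rows; each row shifts and turns the commanded pose from where the row before left it, along the tool's axes as they then stand; what a row does not reach is not made up. A row lasts 1/8 s, in which the tool goes at most 62.5 mm and 10.7 degrees, less where a joint would pass 70% of its speed; a pose out of reach is approached as far as the arm can. A call with a gripper value outside its range is refused whole. The fingers move at their own pace and stop on an object; "force" is the grip in N (left out, the last holds). Time passes only in rows, so rows that do not move let the fingers close. It gives the time, the measured TCP pose, the force, the opening and the grip force at its end, in the units of the state.
- ctrl.get_state(): the state, without advancing time (a new reading comes with each control period).
- ctrl.get_image(name): name is "side" or "top" or "wrist"; returns the picture (400x640x3 uint8, red, green, blue); there is no depth.
- ctrl.calibration(name): a dict with "K" (3x3 intrinsics, pixels), "distortion" ([k1, k2, p1, p2, k3] as OpenCV has them; the pictures are not rectified), "origin" and "attitude" of the camera in the world; the wrist camera has in their place "tool_from_camera" (4x4, takes a point from camera to tool coordinates, whose origin is the TCP and whose axes are the flange's). Camera axes: x right, y up, looking along -z (the intrinsics and any distortion apply to the point x, -y, -z); pixel columns grow to the right and rows downward; lengths in m; the calibration is good to about 2 mm. A picture is of the moment at which its call begins: read the wrist's pose just before it. calibration takes no time and is no camera call.
- ctrl.close_job(): hands the job in; it is judged then, once.
The state is a dict: "time": time; "joint_positions": joint angles; "qd": joint speeds; "joint_torque": joint torques, N m; "position": TCP position; "tool_rot": TCP orientation; "ft_force": force on the tool from outside, world axes, zero at the start; "torque": the same for the moment, N m; "grip_width": opening from 0.0 (shut) to 1.0 (fully open); "grip_force": force on a finger pad.
Only numpy, scipy, OpenCV 4.12 (cv2) and the standard library are available. Lean on these libraries where they do the work, as an engineer would, in place of code of your own. Each camera call takes 0.05 s, during which the arm holds its last target. There are 200 camera calls.

## Working session

There is one attempt and no reset: what is moved stays moved. The work goes in short steps, Python scripts to look and compute and a tool call to move; the robot and the scene stay as the last step left them, time stands still between calls to the robot, and variables do not carry over. Pictures are saved under pics/ and viewed, at most 14 in all, crops included, and the job is handed in when it is done.

Besides the shell and the picture viewer there is one more tool, called after "Emit:" as name(argument=value, ...), one argument or row to a line, values as JSON. drive_tool: Moves the arm, as the interface text tells. Its arguments: {"type":"object","properties":{"motion":{"type":"array","items":{"type":"array"}},"force":{"type":"number"}},"required":["motion"]}

```bash
ls; mkdir -p pics; cat > h.py <<'E'
import numpy as np, cv2
from scipy.spatial.transform import Rotation as R
from bench import ctrl
def cam(n, st=None):
    c=ctrl.calibration(n); K=np.array(c["K"]); d=np.array(c["distortion"])
    if n=="wrist":
        T=np.array(c["tool_from_camera"]); Rt=R.from_rotvec(st["tool_rot"]).as_matrix()
        return K,d,np.array(st["position"])+Rt@T[:3,3],Rt@T[:3,:3]
    a=np.array(c["attitude"]); 
    A=a if a.shape==(3,3) else R.from_rotvec(a).as_matrix() if a.size==3 else R.from_quat(a).as_matrix()
    return K,d,np.array(c["origin"]),A
def ray(C,px):
    K,d,o,A=C; u=cv2.undistortPoints(np.array(px,float).reshape(-1,1,2),K,d)[:,0]
    v=np.c_[u[:,0],-u[:,1],-np.ones(len(u))]@A.T
    return o,v/np.linalg.norm(v,axis=1)[:,None]
def onz(C,px,z):
    o,v=ray(C,px); return o+v*((z-o[2])/v[:,2])[:,None]
def proj(C,P):
    K,d,o,A=C; p=(np.atleast_2d(P)-o)@A; p=p*[1,-1,-1]
    return cv2.projectPoints(p,np.zeros(3),np.zeros(3),K,d)[0][:,0]
def tri(Cs,pxs):
    M=np.zeros((3,3));b=np.zeros(3)
    for C,p in zip(Cs,pxs):
        o,v=ray(C,[p]);P=np.eye(3)-np.outer(v[0],v[0]);M+=P;b+=P@o
    return np.linalg.solve(M,b)
def shot(n,name):
    st=ctrl.get_state(); im=ctrl.get_image(n)
    cv2.imwrite(f"pics/{name}.png",im[:,:,::-1]); return im,cam(n,st)
E
python3 - <<'E'
from h import *
for n in ("top","side","wrist"):
    c=ctrl.calibration(n); print(n,c)
    shot(n,n+"0")
s=ctrl.get_state(); print(s)
a=cv2.imread("pics/top0.png");cv2.imwrite("pics/a.png",a)
E
```

```text
pics
top {'K': array([[371.37465143,   0.        , 321.64724811],
       [  0.        , 371.37465143, 200.50726494],
       [  0.        ,   0.        ,   1.        ]]), 'distortion': array([-0.02182146,  0.        ,  0.        ,  0.        ,  0.        ]), 'origin': array([ 0.43326977, -0.05864612,  1.01119447]), 'attitude': array([ 0.10462256, -0.08844197, -1.54755567])}
side {'K': array([[487.66089303,   0.        , 320.7675034 ],
       [  0.        , 487.66089303, 196.31961701],
       [  0.        ,   0.        ,   1.        ]]), 'distortion': array([-0.11780301,  0.        ,  0.        ,  0.        ,  0.        ]), 'origin': array([ 0.12548039, -1.17221907,  0.65090314]), 'attitude': array([ 1.10461416, -0.20419784, -0.32842753])}
wrist {'K': array([[304.06669415,   0.        , 316.53377091],
       [  0.        , 304.06669415, 196.34259901],
       [  0.        ,   0.        ,   1.        ]]), 'distortion': array([-0.01012387,  0.        ,  0.        ,  0.        ,  0.        ]), 'tool_from_camera': array([[-6.14422971e-04,  9.62676101e-01,  2.70655403e-01,
         7.3423855
[... 272 characters left out ...]
: 0.15, 'joint_positions': array([ 1.35409741,  0.32164176, -0.07009662,  1.45138876,  0.02259167,
        1.37078444, -0.05693111]), 'qd': array([ 0.00023805, -0.00109443,  0.00184437, -0.00404379, -0.00196578,
       -0.00050416,  0.00153246]), 'joint_torque': array([-4.45146970e-04, -4.91796327e+01, -4.04897975e-01, -3.12873816e+01,
       -6.39867783e-02,  4.04895621e-02,  1.20048594e-04]), 'position': array([ 0.1485902 , -0.63246909,  0.29142291]), 'tool_rot': array([-3.11929073e+00, -3.61575234e-01,  3.73840279e-04]), 'ft_force': array([ 0.42839015, -0.66743456, -0.41379174]), 'torque': array([ 0.08209009, -0.00511731,  0.00199966]), 'grip_force': 0.0, 'grip_width': 1.0001155636902697}
```

View pics/top0.png

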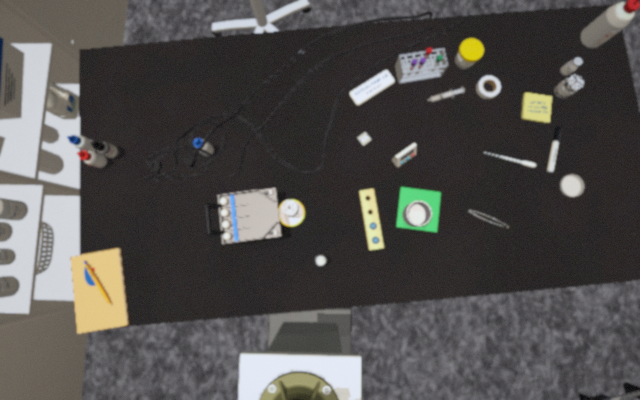

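View pics/side0.png

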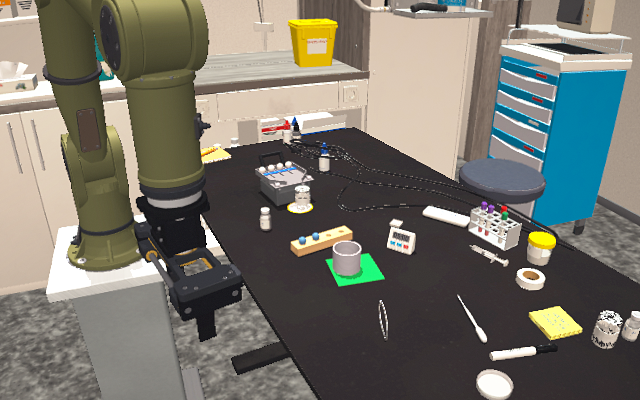

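The top view shows the tray (250,215) with its handle to the left (210,218). The gauze roll is on the ringed spot (291,212), the rack at (372,219) has 2 visible balls, and the mat with the cup is at (418,210). The vial is at (320,260), the timer at (405,155) and the dropper at (200,147).

```bash
python3 - <<'E'
from h import *
t=cv2.imread("pics/top0.png");s=cv2.imread("pics/side0.png")
a=cv2.resize(t[170:270,195:455],(780,300),interpolation=cv2.INTER_CUBIC)
b=cv2.resize(s[140:290,230:420],(380,300),interpolation=cv2.INTER_CUBIC)
c=cv2.resize(s[145:215,250:345],(400,300),interpolation=cv2.INTER_CUBIC)
cv2.imwrite("pics/z.png",np.vstack([a,np.hstack([b,c])]))
C=cam("top");S=cam("side")
def blob(im,lo,hi,box):
    h=cv2.cvtColor(im,cv2.COLOR_BGR2HSV);m=cv2.inRange(h,np.array(lo),np.array(hi));k=np.zeros_like(m);x0,y0,x1,y1=box;k[y0:y1,x0:x1]=m[y0:y1,x0:x1];return k
g=blob(t,(45,100,60),(80,255,255),(380,170,460,250))
cn=max(cv2.findContours(g,0,2)[0],key=cv2.contourArea);r=cv2.minAreaRect(cn);print("mat",r[0],r[1],onz(C,cv2.boxPoints(r),0).round(4),onz(C,[r[0]],0))
k=blob(t,(12,50,120),(35,200,255),(345,175,395,260))
cn=max(cv2.findContours(k,0,2)[0],key=cv2.contourArea);r=cv2.minAreaRect(cn);print("rack",r,onz(C,cv2.boxPoints(r),.022).round(4),onz(C,[r[0]],.022))
bl=blob(t,(98,120,60),(120,255,255),(215,180,245,250))
cn=max(cv2.findContours(bl,0,2)[0],key=cv2.contourArea);r=cv2.minAreaRect(cn);print("lip",r,onz(C,cv2.boxPoints(r),.076).round(4),onz(C,[r[0]],.076))
y=blob(t,(22,120,120),(35,255,255),(270,190,315,235)); print("ring",cv2.minEnclosingCircle(cv2.findNonZero(y)))
p,q=cv2.minEnclosingCircle(cv2.findNonZero(y));print(onz(C,[p],0))
E
```

```text
mat (418.49237060546875, 209.0615234375) (43.908294677734375, 42.667945861816406) [[ 0.4886 -0.2451  0.    ]
 [ 0.6054 -0.26    0.    ]
 [ 0.5927 -0.3798  0.    ]
 [ 0.4762 -0.3634  0.    ]] [[ 0.54032364 -0.31202861  0.        ]]
rack ((371.04736328125, 218.9918975830078), (61.836917877197266, 16.444965362548828), 80.31121826171875) [[ 0.5865 -0.1436  0.022 ]
 [ 0.5949 -0.1872  0.022 ]
 [ 0.4325 -0.2154  0.022 ]
 [ 0.4244 -0.1727  0.022 ]] [[ 0.50878765 -0.17981599  0.022     ]]
lip ((233.65347290039062, 217.03465270996094), (44.378658294677734, 2.68660044670105), 84.2894058227539) [[0.5582 0.1861 0.076 ]
 [0.559  0.1793 0.076 ]
 [0.4472 0.1624 0.076 ]
 [0.4464 0.1692 0.076 ]] [[0.50230107 0.17416112 0.076     ]]
ring ((290.7469787597656, 212.42169189453125), 14.384267807006836)
[[0.52387759 0.03697687 0.        ]]
```

View pics/z.png

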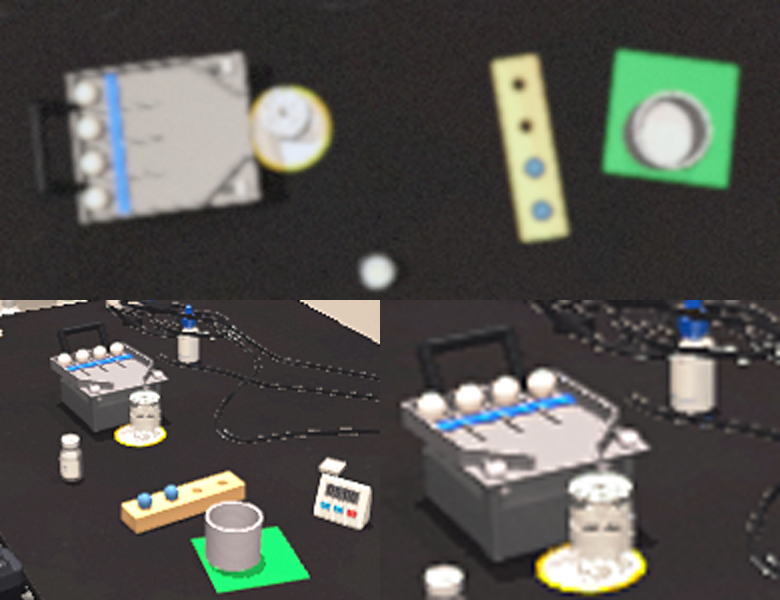

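The crop shows two balls in the rack (at about (373,226) and (376,240) in the top image) and two empty pockets. Four white balls lie behind the lip. Next I'll move over the station and look with the wrist camera.

```bash
cat > plan.py <<'E'
# plan waypoints [x,y,z,yaw_deg(tool x),claw,(rows)] into rounded tool rows, tool pointing down
import sys, json
from h import *
def plan(wps, start=None):
    st=ctrl.get_state(); 
    Rm=R.from_rotvec(st["tool_rot"]).as_matrix(); p=np.array(st["position"]); yaw=np.degrees(np.arctan2(Rm[1,0],Rm[0,0]))
    tilt=np.degrees(np.arccos(-Rm[2,2])); print("now",p.round(4),"yaw %.2f tilt %.2f"%(yaw,tilt)); rows=[]
    if start is not None: p=np.array(start[:3]);yaw=start[3]
    for w in wps:
        T=np.array(w[:3]); dy=w[3]-yaw
        n=w[5] if len(w)>5 else max(1,int(np.ceil(max(np.linalg.norm(T-p)/.06,abs(dy)/10.5)-.02)))
        p0,y0=p.copy(),yaw
        for i in range(n):
            f=(i+1)/n; q=p0+(T-p0)*f; c=np.radians(yaw)
            X=np.array([np.cos(c),np.sin(c),0]);Y=np.array([np.sin(c),-np.cos(c),0])
            d=q-p; s=np.round(np.array([d@X,d@Y,-d[2]])*100,1)+0.
            a=round(-(y0+dy*f-yaw),1)+0.
            rows.append([s.tolist(),[0,0,a],w[4]])
            p=p+(s[0]*X+s[1]*Y+s[2]*np.array([0,0,-1]))/100; yaw-=a
    print(len(rows)); print(json.dumps(rows).replace(" ","")); print("end",p.round(4),round(yaw,2))
E
python3 -c "
from plan import *
plan([[.42,-.32,.29,58,1],[.52,.08,.27,98.6,1]])
C=cam('top')
for n,p,z in (('timer',(405,153),.05),('vial',(320,260),.06),('drop',(200,143),.098),('cube',(364,138),.01)): print(n,onz(C,[p],z).round(3))"
```

```text
now [ 0.1486 -0.6325  0.2914] yaw 13.22 tilt 0.08
14
[[[4.8,-3.5,0.0],[0,0,-6.4],1],[[5.1,-2.9,0.0],[0,0,-6.4],1],[[5.5,-2.3,0.1],[0,0,-6.4],1],[[5.6,-1.7,0.0],[0,0,-6.4],1],[[5.9,-1.0,0.0],[0,0,-6.4],1],[[5.9,-0.4,0.0],[0,0,-6.4],1],[[5.9,0.3,0.0],[0,0,-6.4],1],[[5.6,-1.8,0.3],[0,0,-5.8],1],[[5.8,-1.3,0.3],[0,0,-5.8],1],[[5.8,-0.6,0.3],[0,0,-5.8],1],[[5.9,-0.1,0.3],[0,0,-5.8],1],[[5.9,0.5,0.3],[0,0,-5.8],1],[[5.7,1.2,0.3],[0,0,-5.8],1],[[5.7,1.7,0.2],[0,0,-5.8],1]]
end [0.5203 0.0803 0.2704] 98.62
timer [[ 0.684 -0.265  0.05 ]]
vial [[ 0.399 -0.047  0.06 ]]
drop [[0.687 0.264 0.098]]
cube [[ 0.734 -0.161  0.01 ]]
```

Emit:
drive_tool(
  motion=[
    [[4.8,-3.5,0.0],[0,0,-6.4],1],
    [[5.1,-2.9,0.0],[0,0,-6.4],1],
    [[5.5,-2.3,0.1],[0,0,-6.4],1],
    [[5.6,-1.7,0.0],[0,0,-6.4],1],
    [[5.9,-1.0,0.0],[0,0,-6.4],1],
    [[5.9,-0.4,0.0],[0,0,-6.4],1],
    [[5.9,0.3,0.0],[0,0,-6.4],1],
    [[5.6,-1.8,0.3],[0,0,-5.8],1],
    [[5.8,-1.3,0.3],[0,0,-5.8],1],
    [[5.8,-0.6,0.3],[0,0,-5.8],1],
    [[5.9,-0.1,0.3],[0,0,-5.8],1],
    [[5.9,0.5,0.3],[0,0,-5.8],1],
  ],
)

```text
time: 1.65
position: [0.4913, -0.0323, 0.2762]
tool_rot: [2.275, 2.166, -0.0]
ft_force: [0.9, -0.3, 0.1]
grip_width: 1.001
grip_force: 0.0
```

Emit:
drive_tool(
  motion=[
    [[5.7,1.2,0.3],[0,0,-5.8],1],
    [[5.7,1.7,0.2],[0,0,-5.8],1],
    [[0,0,0],[0,0,0],1],
    [[0,0,0],[0,0,0],1],
  ],
)

```text
time: 2.15
position: [0.5202, 0.0795, 0.2708]
tool_rot: [-2.048, -2.382, 0.002]
ft_force: [-0.2, -0.1, 0.4]
grip_width: 1.0
grip_force: 0.0
```

```bash
python3 - <<'E'
from h import *
im,C=shot("wrist","w1"); st=ctrl.get_state(); print(st["position"],st["tool_rot"],st["time"])
E
```

```text
[0.52027379 0.07854582 0.27085749] [ 2.05060451e+00  2.38001039e+00 -1.92238070e-03] 2.2
```

View pics/w1.png

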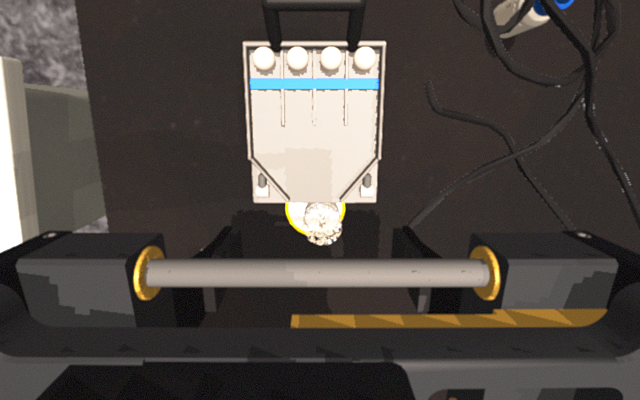

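The wrist view shows the tray with the blue lip at (315,84), the white balls at row 58, the handle at (313,5) and the spout edge at row 203. The roll is at (323,225), and the gripper body blocks rows below 235.

```bash
python3 - <<'E'
from h import *
im=cv2.imread("pics/w1.png");C=cam("wrist",ctrl.get_state())
h=cv2.cvtColor(im,cv2.COLOR_BGR2HSV)
m=cv2.inRange(h,np.array((98,120,60)),np.array((120,255,255)));m[:,:230]=0;m[:,400:]=0;m[120:]=0
r=cv2.minAreaRect(max(cv2.findContours(m,0,2)[0],key=cv2.contourArea));b=cv2.boxPoints(r)
print("lip",r);print(onz(C,b,.0625).round(4)); L=onz(C,[r[0]],.0625);print(L)
# wall/handle: row profiles
g=cv2.cvtColor(im,cv2.COLOR_BGR2GRAY)
print("col315",[(i,int(g[i,312:319].mean())) for i in range(190,214)])
print("spout corners guess",onz(C,[(290,203),(342,203)],.066).round(4))
print("handle",g[0:20,300:330].mean(1).round(), onz(C,[(314,5)],.1).round(4))
np.set_printoptions(linewidth=200);print(np.array(g[5,255:375]))
from plan import plan
plan([[.52,-.07,.19,98.6,1,3]])
E
```

```text
lip ((377.1499938964844, 84.05000305175781), (5.375872611999512, 12.016655921936035), 18.434947967529297)
[[0.5579 0.1785 0.0625]
 [0.5594 0.1889 0.0625]
 [0.5644 0.1882 0.0625]
 [0.5629 0.1777 0.0625]]
[[0.56114628 0.18335131 0.0625    ]]
col315 [(190, 224), (191, 225), (192, 224), (193, 224), (194, 225), (195, 224), (196, 224), (197, 224), (198, 223), (199, 224), (200, 224), (201, 221), (202, 209), (203, 222), (204, 238), (205, 240), (206, 240), (207, 236), (208, 237), (209, 247), (210, 254), (211, 254), (212, 254), (213, 254)]
spout corners guess [[0.4951 0.0569 0.066 ]
 [0.5479 0.0648 0.066 ]]
handle [103.  93.  73.  56.  48.  44.  41.  36.  31.  24.  24.  38.  48.  51.
  51.  50.  49.  49.  49.  49.] [[0.4952 0.2286 0.1   ]]
[50 50 47 49 44 46 44 29 29 36 40 41 40 42 38 42 42 44 47 42 43 36 45 46 43 46 40 41 43 45 45 42 46 43 46 45 43 46 37 45 47 42 45 42 40 44 40 41 42 43 46 41 41 47 44 44 45 39 46 42 47 37 45 47 43 45
 46 43 46 44 43 46 47 45 42 40 41 44 39 40 45 46 42 42 40 46 42 41 45 46 45 45 45 43 46 48 41 46 43 43 42 44 46 46 42 44 42 36 40 30 37 47 49 49 54 49 48 51 45 48]
now [0.5203 0.0785 0.2709] yaw 98.50 tilt 0.07
3
[[[-4.9,-0.7,2.7],[0,0,0.0],1],[[-4.9,-0.8,2.7],[0,0,-0.1],1],[[-4.9,-0.7,2.7],[0,0,0.0],1]]
end [ 0.5203 -0.0701  0.1899] 98.6
```

Emit:
drive_tool(
  motion=[
    [[-4.9,-0.7,2.7],[0,0,0],1],
    [[-4.9,-0.8,2.7],[0,0,-0.1],1],
    [[-4.9,-0.7,2.7],[0,0,0],1],
    [[0,0,0],[0,0,0],1],
    [[0,0,0],[0,0,0],1],
  ],
)

```text
time: 2.82
position: [0.5205, -0.0697, 0.1904]
tool_rot: [-2.05, -2.381, -0.0]
ft_force: [-0.6, 0.4, 0.9]
grip_width: 1.0
grip_force: 0.0
```

```bash
python3 - <<'E'
from h import *
import json
s1={"position":[0.52027379,0.07854582,0.27085749],"tool_rot":[2.05060451,2.38001039,-1.92238070e-03]}
im=cv2.imread("pics/w1.png");C=cam("wrist",s1)
h=cv2.cvtColor(im,cv2.COLOR_BGR2HSV);m=cv2.inRange(h,np.array((95,100,60)),np.array((125,255,255)));m[:,:235]=0;m[:,395:]=0;m[120:]=0
ys,xs=np.nonzero(m);k=np.abs(ys-84)<8;ys,xs=ys[k],xs[k]
print("n",len(xs),xs.min(),xs.max()); l=ys[xs<275].mean(),ys[xs>355].mean();print(l)
P=onz(C,[(xs.min(),l[0]),(xs.max(),l[1]),((xs.min()+xs.max())/2,sum(l)/2)],.0625);print(P.round(4)); d=P[1]-P[0];print(np.linalg.norm(d),"station x angle",np.degrees(np.arctan2(d[1],d[0])))
im,C=shot("wrist","w2")
E
```

```text
n 1401 249 379
(np.float64(83.94736842105263), np.float64(83.82945736434108))
[[0.4424 0.1658 0.0625]
 [0.5628 0.1838 0.0625]
 [0.5027 0.1748 0.0625]]
0.12171031822483047 station x angle 8.503335904407823
```

View pics/w2.png

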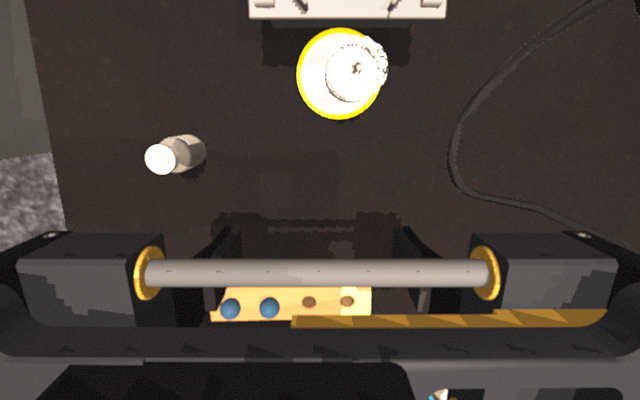

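The roll's top is at about (356,70), the ring centre is at (338,73), and the vial is at (165,157).

```bash
python3 - <<'E'
from h import *
im=cv2.imread("pics/w2.png");C=cam("wrist",ctrl.get_state());h=cv2.cvtColor(im,cv2.COLOR_BGR2HSV)
m=cv2.inRange(h,np.array((20,150,120)),np.array((35,255,255)));m[130:]=0
pts=cv2.findNonZero(m); c,r=cv2.minEnclosingCircle(pts);print(c,r)
P=onz(C,[c],0);print("spot",P.round(4), onz(C,[(297,73),(338,119)],0).round(4))
ys,xs=np.nonzero(m);W=onz(C,np.c_[xs,ys],0)[:,:2]
A=np.c_[2*W,np.ones(len(W))];s=np.linalg.lstsq(A,(W**2).sum(1),rcond=None)[0];print("spot fit",s[:2],np.sqrt(s[2]+s[:2]@s[:2]))
for z in (.06,): print("roll",onz(C,[(356,70),(330,72),(380,68)],z).round(4))
print("rackballs",onz(C,[(230,308),(269,308)],.029).round(4)); print("pockets",onz(C,[(309,302),(347,301)],.022).round(4))
print("vial",onz(C,[(160,159)],.059).round(4))
cv2.imwrite("pics/w2z.png",cv2.resize(im[0:140,270:420],(750,600)[:2] if 0 else (600,560),interpolation=cv2.INTER_CUBIC))
E
```

```text
(339.572021484375, 73.13983154296875) 46.32877731323242
spot [[0.5244 0.0384 0.    ]] [[ 4.876e-01  3.290e-02  0.000e+00]
 [ 5.296e-01 -2.000e-04  0.000e+00]]
spot fit [0.52420364 0.03698069] 0.03608103018850056
roll [[0.5321 0.0347 0.06  ]
 [0.5147 0.0308 0.06  ]
 [0.5482 0.0385 0.06  ]]
rackballs [[ 0.4537 -0.1916  0.029 ]
 [ 0.4913 -0.1858  0.029 ]]
pockets [[ 0.5294 -0.178   0.022 ]
 [ 0.5665 -0.1712  0.022 ]]
vial [[ 0.399  -0.0478  0.059 ]]
```

View pics/w2z.png

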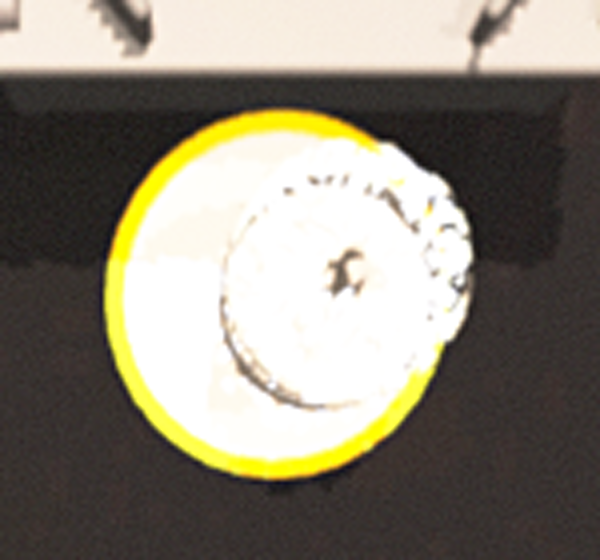

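```bash
python3 - <<'E'
from plan import *
plan([[.531,.034,.19,98.5,1],[.531,.034,.092,98.5,1,3],[.531,.034,.092,98.5,-1,5]])
plan([[.534,.009,.0925,98.5,-1,1],[.58,-.02,.13,98.5,-1,2],[.65,-.045,.13,98.5,-1,2],[.65,-.045,.0925,98.5,-1,2],[.65,-.045,.0925,98.5,-1,1],[.65,-.045,.0925,98.5,1,3]],[.531,.034,.092,98.5])
E
```

```text
now [ 0.5208 -0.0687  0.1908] yaw 98.67 tilt 0.05
10
[[[5.0,1.3,0.0],[0,0,0.1],1],[[5.0,1.2,0.1],[0,0,0.1],1],[[0.0,0.0,3.3],[0,0,0.0],1],[[0.0,0.0,3.2],[0,0,0.0],1],[[0.0,0.0,3.3],[0,0,0.0],1],[[0.0,0.0,0.0],[0,0,0.0],-1],[[0.0,0.0,0.0],[0,0,0.0],-1],[[0.0,0.0,0.0],[0,0,0.0],-1],[[0.0,0.0,0.0],[0,0,0.0],-1],[[0.0,0.0,0.0],[0,0,0.0],-1]]
end [0.5306 0.0339 0.0918] 98.47
now [ 0.5208 -0.0687  0.1908] yaw 98.67 tilt 0.05
11
[[[-2.5,-0.1,-0.1],[0,0,0.0],-1],[[-1.8,2.1,-1.9],[0,0,0.0],-1],[[-1.8,2.0,-1.8],[0,0,0.0],-1],[[-1.7,3.3,0.0],[0,0,0.0],-1],[[-1.8,3.3,0.0],[0,0,0.0],-1],[[0.0,0.0,1.9],[0,0,0.0],-1],[[0.0,0.0,1.9],[0,0,0.0],-1],[[0.0,0.0,-0.1],[0,0,0.0],-1],[[0.0,0.0,0.0],[0,0,0.0],1],[[0.0,0.0,0.0],[0,0,0.0],1],[[0.0,0.0,0.1],[0,0,0.0],1]]
end [ 0.65   -0.0453  0.092 ] 98.5
```

Emit:
drive_tool(
  motion=[
    [[5.0,1.3,0.0],[0,0,0.1],1],
    [[5.0,1.2,0.1],[0,0,0.1],1],
    [[0,0,0],[0,0,0],1],
    [[0.0,0.0,3.3],[0,0,0.0],1],
    [[0.0,0.0,3.2],[0,0,0.0],1],
    [[0.0,0.0,3.3],[0,0,0.0],1],
    [[0.0,0.0,0.0],[0,0,0.0],-1],
    [[0.0,0.0,0.0],[0,0,0.0],-1],
    [[0.0,0.0,0.0],[0,0,0.0],-1],
    [[0.0,0.0,0.0],[0,0,0.0],-1],
    [[0.0,0.0,0.0],[0,0,0.0],-1],
  ],
  force=8,
)

```text
time: 4.25
position: [0.5307, 0.0339, 0.0918]
tool_rot: [2.05, 2.379, 0.001]
ft_force: [-0.4, -0.2, 0.0]
grip_width: 0.512
grip_force: 0.1
```

Emit:
drive_tool(
  motion=[
    [[-1.2,0,-0.1],[0,0,0.0],-1],
    [[-1.3,-0.1,0],[0,0,0.0],-1],
    [[-1.8,2.1,-1.9],[0,0,0.0],-1],
    [[-1.8,2.0,-1.8],[0,0,0.0],-1],
    [[-1.7,3.3,0.0],[0,0,0.0],-1],
    [[-1.8,3.3,0.0],[0,0,0.0],-1],
    [[0.0,0.0,1.9],[0,0,0.0],-1],
    [[0.0,0.0,1.7],[0,0,0.0],-1],
    [[0.0,0.0,0.1],[0,0,0.0],-1],
    [[0.0,0.0,0.0],[0,0,0.0],1],
    [[0.0,0.0,0.0],[0,0,0.0],1],
    [[0.0,0.0,0],[0,0,0.0],1],
  ],
)

```text
time: 5.75
position: [0.6495, -0.0452, 0.0928]
tool_rot: [2.05, 2.38, 0.0]
ft_force: [-0.7, 1.2, -0.3]
grip_width: 0.747
grip_force: 0.0
```

```bash
python3 - <<'E'
from plan import *
plan([[.65,-.045,.18,98.5,1],[.56,-.38,.21,98.5,1]])
E
```

```text
now [ 0.6495 -0.0452  0.0928] yaw 98.53 tilt 0.04
8
[[[0.0,0.0,-4.4],[0,0,0.0],1],[[0.0,0.1,-4.3],[0,0,0.0],1],[[-5.3,-2.3,-0.5],[0,0,0.0],1],[[-5.3,-2.3,-0.5],[0,0,0.0],1],[[-5.3,-2.4,-0.5],[0,0,0.0],1],[[-5.3,-2.3,-0.5],[0,0,0.0],1],[[-5.3,-2.3,-0.5],[0,0,0.0],1],[[-5.3,-2.3,-0.5],[0,0,0.0],1]]
end [ 0.5602 -0.3801  0.2098] 98.53
```

Emit:
drive_tool(
  motion=[
    [[0.0,0.0,-4.4],[0,0,0.0],1],
    [[0.0,0.1,-4.3],[0,0,0.0],1],
    [[-5.3,-2.3,-0.5],[0,0,0.0],1],
    [[-5.3,-2.3,-0.5],[0,0,0.0],1],
    [[-5.3,-2.4,-0.5],[0,0,0.0],1],
    [[-5.3,-2.3,-0.5],[0,0,0.0],1],
    [[-5.3,-2.3,-0.5],[0,0,0.0],1],
    [[-5.3,-2.3,-0.5],[0,0,0.0],1],
    [[0,0,0],[0,0,0],1],
    [[0,0,0],[0,0,0],1],
  ],
)

```text
time: 7.0
position: [0.5602, -0.3796, 0.2093]
tool_rot: [-2.05, -2.38, -0.001]
ft_force: [1.0, 0.3, 0.1]
grip_width: 0.998
grip_force: 0.0
```

```bash
python3 - <<'E'
from h import *
im,C=shot("wrist","w3");s,_=shot("side","s3")
cv2.imwrite("pics/c3.png",np.vstack([cv2.resize(im[:,:,::-1][:240],(640,240)),cv2.resize(s[:,:,::-1][140:300,200:456],(512,320)) if 0 else cv2.copyMakeBorder(cv2.resize(s[:,:,::-1][140:300,200:456],(512,320)),0,0,0,128,0)]))
E
```

```text
(no output)
```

View pics/c3.png

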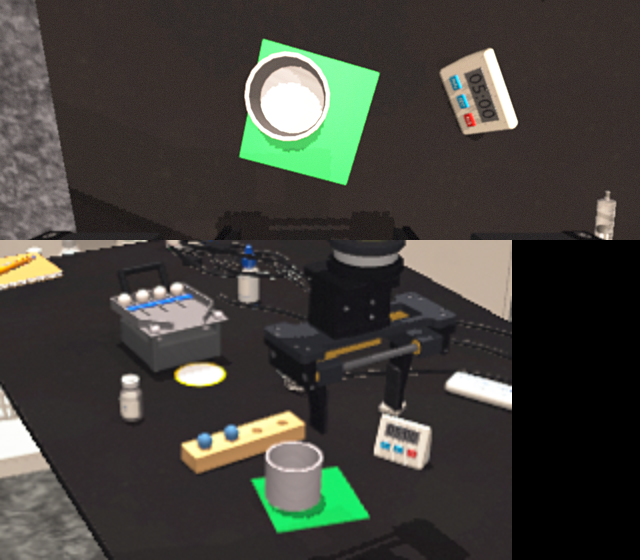

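The cup rim is centred at about (287,97) and the mat at (310,112). The timer is at (478,92), well away. The gripper hides the roll in the side view.

```bash
python3 - <<'E'
from plan import *
im=cv2.imread("pics/w3.png");C=cam("wrist",ctrl.get_state())
h=cv2.cvtColor(im,cv2.COLOR_BGR2HSV)
m=cv2.inRange(h,np.array((45,100,60)),np.array((80,255,255)));m[200:]=0
r=cv2.minAreaRect(cv2.findNonZero(m));b=cv2.boxPoints(r);P=onz(C,b,0);print("mat",r,P.mean(0).round(4),P.round(4).tolist())
e=onz(C,[(245,97),(329,97),(287,52),(287,141),(287,97)],.055);print(e.round(4),np.linalg.norm(e[0]-e[1]),np.linalg.norm(e[2]-e[3]))
E
```

```text
mat ((304.8796691894531, 112.63324737548828), (122.9020767211914, 121.93855285644531), 15.5241117477417) [ 0.539  -0.3112  0.    ] [[0.4697, -0.3601, 0.0], [0.4909, -0.2491, 0.0], [0.6026, -0.2602, 0.0], [0.5926, -0.3756, 0.0]]
[[ 0.4929 -0.3033  0.055 ]
 [ 0.5575 -0.2935  0.055 ]
 [ 0.5212 -0.2665  0.055 ]
 [ 0.5295 -0.332   0.055 ]
 [ 0.5252 -0.2984  0.055 ]] 0.06533856382180313 0.06604522770872148
```

```bash
python3 - <<'E'
from plan import *
plan([[.525,-.2985,.2,98.5,1,2],[.525,-.2985,.096,98.5,1,3],[.525,-.2985,.096,98.5,-1,6]])
plan([[.525,-.2985,.18,98.5,-1,2],[.529,.001,.17,98.5,-1,6],[.529,.001,.097,98.5,-1,3]],[.525,-.2985,.096,98.5])
plan([[.524,.036,.0965,98.5,-1,4]],[.529,.001,.097,98.5])
E
```

```text
now [ 0.5611 -0.378   0.2094] yaw 98.69 tilt 0.06
11
[[[4.2,-1.2,0.5],[0,0,0.1],1],[[4.2,-1.2,0.4],[0,0,0.1],1],[[0.0,0.0,3.5],[0,0,0.0],1],[[0.0,0.0,3.5],[0,0,0.0],1],[[0.0,0.0,3.4],[0,0,0.0],1],[[0.0,0.0,0.0],[0,0,0.0],-1],[[0.0,0.0,0.0],[0,0,0.0],-1],[[0.0,0.0,0.0],[0,0,0.0],-1],[[0.0,0.0,0.0],[0,0,0.0],-1],[[0.0,0.0,0.0],[0,0,0.0],-1],[[0.0,0.0,0.0],[0,0,0.0],-1]]
end [ 0.5247 -0.2985  0.0964] 98.49
now [ 0.5611 -0.378   0.2094] yaw 98.69 tilt 0.06
11
[[[0.0,0.0,-4.2],[0,0,0.0],-1],[[0.0,0.0,-4.2],[0,0,0.0],-1],[[4.9,0.8,0.2],[0,0,0.0],-1],[[5.0,0.8,0.1],[0,0,0.0],-1],[[4.9,0.8,0.2],[0,0,0.0],-1],[[4.9,0.8,0.2],[0,0,0.0],-1],[[4.9,0.8,0.1],[0,0,0.0],-1],[[5.0,0.8,0.2],[0,0,0.0],-1],[[0.0,0.0,2.4],[0,0,0.0],-1],[[0.0,0.0,2.5],[0,0,0.0],-1],[[0.0,0.0,2.4],[0,0,0.0],-1]]
end [0.5287 0.0013 0.097 ] 98.5
now [ 0.5611 -0.378   0.2094] yaw 98.69 tilt 0.06
4
[[[0.9,0.0,0.0],[0,0,0.0],-1],[[0.9,0.0,0.0],[0,0,0.0],-1],[[0.9,0.0,0.0],[0,0,0.0],-1],[[0.8,0.0,0.1],[0,0,0.0],-1]]
end [0.5238 0.0356 0.096 ] 98.5
```

Emit:
drive_tool(
  motion=[
    [[4.3,-1.2,0.5],[0,0,0],1],
    [[4.3,-1.1,0.5],[0,0,0],1],
    [[0,0,0],[0,0,0],1],
    [[0.0,0.0,3.5],[0,0,0.0],1],
    [[0.0,0.0,3.5],[0,0,0.0],1],
    [[0.0,0.0,3.4],[0,0,0.0],1],
    [[0.0,0.0,0.0],[0,0,0.0],-1],
    [[0.0,0.0,0.0],[0,0,0.0],-1],
    [[0.0,0.0,0.0],[0,0,0.0],-1],
    [[0.0,0.0,0.0],[0,0,0.0],-1],
    [[0.0,0.0,0.0],[0,0,0.0],-1],
    [[0.0,0.0,0.0],[0,0,0.0],-1],
  ],
  force=15,
)

```text
time: 8.6
position: [0.5259, -0.299, 0.0972]
tool_rot: [2.048, 2.378, 0.001]
ft_force: [-0.7, 0.3, 6.4]
grip_width: 0.752
grip_force: 15.0
```

Emit:
drive_tool(
  motion=[
    [[0.0,0.0,-4.2],[0,0,0.0],-1],
    [[0.0,0.0,-4.2],[0,0,0.0],-1],
    [[4.9,0.8,0.2],[0,0,0.0],-1],
    [[5.0,0.8,0.1],[0,0,0.0],-1],
    [[4.9,0.8,0.2],[0,0,0.0],-1],
    [[4.9,0.8,0.2],[0,0,0.0],-1],
    [[4.9,0.8,0.1],[0,0,0.0],-1],
    [[5.0,0.8,0.2],[0,0,0.0],-1],
    [[0,0,0],[0,0,0.0],-1],
    [[0.0,0.0,2.4],[0,0,0.0],-1],
    [[0.0,0.0,2.4],[0,0,0.0],-1],
    [[0.0,0.0,2.4],[0,0,0.0],-1],
  ],
)

```text
time: 10.1
position: [0.5281, -0.0001, 0.0965]
tool_rot: [2.051, 2.379, -0.002]
ft_force: [-1.7, -0.1, 14.5]
grip_width: 0.753
grip_force: 15.0
```

Emit:
drive_tool(
  motion=[
    [[0,0,0],[0,0,0],-1],
    [[0,0,0],[0,0,0],-1],
  ],
)

```text
time: 10.35
position: [0.5283, 0.0007, 0.0977]
tool_rot: [2.051, 2.38, -0.001]
ft_force: [-0.8, 0.5, -1.0]
grip_width: 0.749
grip_force: 15.0
```

Emit:
drive_tool(
  motion=[
    [[0.9,0,0],[0,0,0],-1],
    [[0.9,0,0],[0,0,0],-1],
    [[0.9,0,0],[0,0,0],-1],
    [[0.8,0,0],[0,0,0],-1],
    [[0,0,0],[0,0,0],-1],
    [[0,0,0],[0,0,0],1],
    [[0,0,0],[0,0,0],1],
    [[0,0,0],[0,0,0],1],
    [[0,0,0],[0,0,0],1],
    [[0,0,-4],[0,0,0],1],
    [[0,0,-4],[0,0,0],1],
  ],
)

```text
time: 11.72
position: [0.5226, 0.0359, 0.1778]
tool_rot: [-2.049, -2.379, 0.001]
ft_force: [1.1, -0.5, 0.2]
grip_width: 0.999
grip_force: 0.0
```

```bash
python3 - <<'E'
from plan import *
plan([[.53,-.23,.19,98.5,1,4]])
C=cam("wrist",{"position":[0.5203,-.0701,.1899],"tool_rot":[2.05,2.38,0]})
E
```

```text
now [0.5226 0.0359 0.1778] yaw 98.53 tilt 0.08
4
[[[-6.6,-0.8,-0.3],[0,0,0.0],1],[[-6.6,-0.8,-0.3],[0,0,0.0],1],[[-6.6,-0.8,-0.3],[0,0,0.0],1],[[-6.6,-0.8,-0.3],[0,0,0.0],1]]
end [ 0.5301 -0.2299  0.1898] 98.53
```

Emit:
drive_tool(
  motion=[
    [[-5.3,-0.6,-0.6],[0,0,0.0],1],
    [[-5.3,-0.6,-0.6],[0,0,0.0],1],
    [[0,0,0],[0,0,0.0],1],
    [[0,0,0],[0,0,0.0],1],
  ],
)

```text
time: 12.22
position: [0.5267, -0.0703, 0.1891]
tool_rot: [-2.05, -2.38, -0.001]
ft_force: [-0.2, 0.9, -0.1]
grip_width: 0.997
grip_force: 0.0
```

```bash
python3 - <<'E'
from h import *
shot("wrist","w4"); print(ctrl.get_state()["position"],ctrl.get_state()["tool_rot"])
E
```

```text
[ 0.52673486 -0.06943098  0.18910572] [-2.04819450e+00 -2.38124925e+00 -5.34426929e-04]
```

Emit:
drive_tool(
  motion=[
    [[-5.5,0.5,0.3],[0,0,0.0],1],
    [[-5.5,0.5,0.4],[0,0,0.0],1],
    [[-5.5,0.5,0.4],[0,0,0.0],1],
    [[-3.5,0.5,0.4],[0,0,0.0],1],
    [[0,0,0],[0,0,0.0],1],
    [[0,0,0],[0,0,0.0],1],
  ],
)

```text
time: 13.02
position: [0.5768, -0.2628, 0.174]
tool_rot: [-2.046, -2.382, -0.002]
ft_force: [0.3, 0.3, -0.4]
grip_width: 1.0
grip_force: 0.0
```

```bash
python3 - <<'E'
from h import *
print(ctrl.get_state()["position"]);shot("wrist","w5");shot("side","s5");
a=cv2.imread("pics/w4.png")[:240];b=cv2.imread("pics/w5.png")[:240];cv2.imwrite("pics/c5.png",np.vstack([a,b]))
E
```

```text
[ 0.57681161 -0.26278353  0.17400225]
```

View pics/c5.png

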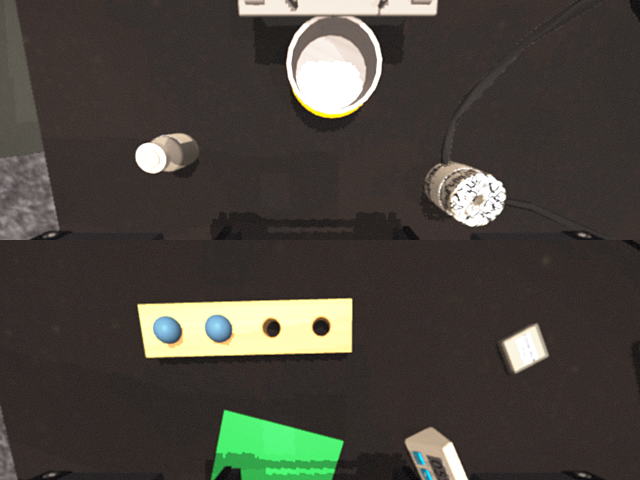

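The cup is on the spot with its rim centre near (335,66), and the roll stands upright at (475,195). In the second frame the balls are at (167,89) and (218,88), and the other two pockets are empty.

```bash
python3 - <<'E'
from plan import *
C4=cam("wrist",{"position":[.5267,-.0699,.1892],"tool_rot":[2.05,2.38,0]})
print("cup",onz(C4,[(288,66),(382,66),(335,15),(335,117),(335,66)],.055).round(4))
C=cam("wrist",{"position":[.5768,-.2628,.174],"tool_rot":[-2.048,-2.381,0]})
im=cv2.imread("pics/w5.png");h=cv2.cvtColor(im,cv2.COLOR_BGR2HSV)
m=cv2.inRange(h,np.array((98,80,30)),np.array((120,255,255)));m[150:]=0
n,l,s,c=cv2.connectedComponentsWithStats(m)
c=[c[i] for i in range(1,n) if s[i,4]>150];print(c,onz(C,c,.029).round(4))
print("pockets",onz(C,[(272,88),(321,87)],.022).round(4)); print("rack corners",onz(C,[(138,64),(352,58),(352,113),(145,118)],.022).round(4))
s=cv2.imread("pics/s5.png");S=cam("side");h=cv2.cvtColor(s,cv2.COLOR_BGR2HSV);m=cv2.inRange(h,np.array((95,80,30)),np.array((120,255,255)));k=np.zeros_like(m);k[220:260,280:345]=m[220:260,280:345]
n,l,q,cc=cv2.connectedComponentsWithStats(k);print([(cc[i].round(1),q[i,4]) for i in range(1,n)],[onz(S,[cc[i]],.029).round(4) for i in range(1,n) if q[i,4]>20])
E
```

```text
cup [[4.912e-01 2.950e-02 5.500e-02]
 [5.560e-01 3.920e-02 5.500e-02]
 [5.184e-01 6.570e-02 5.500e-02]
 [5.292e-01 4.000e-04 5.500e-02]
 [5.236e-01 3.430e-02 5.500e-02]]
[array([218.01934236,  87.90715667]), array([166.87313433,  89.44402985])] [[ 0.4903 -0.1847  0.029 ]
 [ 0.4525 -0.1914  0.029 ]]
pockets [[ 0.529  -0.1785  0.022 ]
 [ 0.5659 -0.1722  0.022 ]]
rack corners [[ 0.4271 -0.1763  0.022 ]
 [ 0.5857 -0.1486  0.022 ]
 [ 0.5927 -0.1876  0.022 ]
 [ 0.4325 -0.2154  0.022 ]]
[(array([315.2, 235.5]), np.int32(44)), (array([302. , 239.5]), np.int32(44))] [array([[ 0.4899, -0.1843,  0.029 ]]), array([[ 0.4526, -0.1906,  0.029 ]])]
```

```bash
python3 - <<'E'
from plan import *
plan([[.4903,-.1847,.15,8.5,0,9],[.4903,-.1847,.15,8.5,0,1]])
plan([[.4903,-.1847,.094,8.5,0,3],[.4903,-.1847,.094,8.5,-1,5]],[.4903,-.1847,.15,8.5])
plan([[.4903,-.1847,.16,8.5,-1,2],[.5228,.1414,.18,8.5,-1,7],[.5228,.1414,.137,8.5,-1,3]],[.4903,-.1847,.094,8.5])
plan([[.5228,.1414,.18,8.5,0,2],[.4525,-.191,.16,8.5,0,7],[.4525,-.191,.094,8.5,0,3]],[.5228,.1414,.137,8.5])
E
```

```text
now [ 0.5768 -0.2627  0.1745] yaw 98.74 tilt 0.05
10
[[[1.0,-0.8,0.3],[0,0,10.0],0],[[0.8,-1.0,0.2],[0,0,10.1],0],[[0.7,-1.1,0.3],[0,0,10.0],0],[[0.5,-1.2,0.3],[0,0,10.0],0],[[0.2,-1.3,0.3],[0,0,10.0],0],[[0.0,-1.3,0.2],[0,0,10.1],0],[[-0.2,-1.3,0.3],[0,0,10.0],0],[[-0.4,-1.2,0.3],[0,0,10.0],0],[[-0.7,-1.1,0.2],[0,0,10.0],0],[[0.0,0.0,0.0],[0,0,0.0],0]]
end [ 0.4899 -0.1849  0.1505] 8.54
now [ 0.5768 -0.2627  0.1745] yaw 98.74 tilt 0.05
8
[[[0.0,0.0,1.9],[0,0,0.0],0],[[0.0,0.0,1.8],[0,0,0.0],0],[[0.0,0.0,1.9],[0,0,0.0],0],[[0.0,0.0,0.0],[0,0,0.0],-1],[[0.0,0.0,0.0],[0,0,0.0],-1],[[0.0,0.0,0.0],[0,0,0.0],-1],[[0.0,0.0,0.0],[0,0,0.0],-1],[[0.0,0.0,0.0],[0,0,0.0],-1]]
end [ 0.4903 -0.1847  0.094 ] 8.5
now [ 0.5768 -0.2627  0.1745] yaw 98.74 tilt 0.05
12
[[[0.0,0.0,-3.3],[0,0,0.0],-1],[[0.0,0.0,-3.3],[0,0,0.0],-1],[[1.1,-4.5,-0.3],[0,0,0.0],-1],[[1.2,-4.6,-0.3],[0,0,0.0],-1],[[1.1,-4.5,-0.3],[0,0,0.0],-1],[[1.2,-4.6,-0.2],[0,0,0.0],-1],[[1.1,-4.5,-0.3],[0,0,0.0],-1],[[1.2,-4.5,-0.3],[0,0,0.0],-1],[[1.1,-4.6,-0.3],[0,0,0.0],-1],[[0.0,0.0,1.4],[0,0,0.0],-1],[[0.0,0.0,1.5],[0,0,0.0],-1],[[0.0,0.0,1.4],[0,0,0.0],-1]]
end [0.5224 0.1416 0.137 ] 8.5
now [ 0.5768 -0.2627  0.1745] yaw 98.74 tilt 0.05
12
[[[0.0,0.0,-2.1],[0,0,0.0],0],[[0.0,0.0,-2.2],[0,0,0.0],0],[[-1.7,4.5,0.3],[0,0,0.0],0],[[-1.7,4.6,0.3],[0,0,0.0],0],[[-1.7,4.5,0.3],[0,0,0.0],0],[[-1.7,4.6,0.2],[0,0,0.0],0],[[-1.7,4.5,0.3],[0,0,0.0],0],[[-1.7,4.6,0.3],[0,0,0.0],0],[[-1.7,4.5,0.3],[0,0,0.0],0],[[0.0,0.0,2.2],[0,0,0.0],0],[[0.0,0.0,2.2],[0,0,0.0],0],[[0.0,0.0,2.2],[0,0,0.0],0]]
end [ 0.4521 -0.1907  0.094 ] 8.5
```

Emit:
drive_tool(
  motion=[
    [[1.0,-0.8,0.3],[0,0,10.0],0],
    [[0.8,-1.0,0.2],[0,0,10.1],0],
    [[0.7,-1.1,0.3],[0,0,10.0],0],
    [[0.5,-1.2,0.3],[0,0,10.0],0],
    [[0.2,-1.3,0.3],[0,0,10.0],0],
    [[0.0,-1.3,0.2],[0,0,10.1],0],
    [[-0.2,-1.3,0.3],[0,0,10.0],0],
    [[-0.4,-1.2,0.3],[0,0,10.0],0],
    [[-0.7,-1.1,0.2],[0,0,10.0],0],
    [[0,0,0],[0,0,0],0],
    [[0,0,0],[0,0,0],0],
  ],
  force=6,
)

```text
time: 14.5
position: [0.4902, -0.187, 0.1507]
tool_rot: [3.132, 0.234, 0.001]
ft_force: [0.3, 0.1, -0.0]
grip_width: 0.5
grip_force: 0.0
```

Emit:
drive_tool(
  motion=[
    [[0,-0.2,1.9],[0,0,0],0],
    [[0,0,1.9],[0,0,0],0],
    [[0,0,1.8],[0,0,0],0],
    [[0,0,0],[0,0,0],0],
    [[0,0,0],[0,0,0],-1],
    [[0,0,0],[0,0,0],-1],
    [[0,0,0],[0,0,0],-1],
    [[0,0,0],[0,0,0],-1],
    [[0,0,0],[0,0,0],-1],
  ],
)

```text
time: 15.62
position: [0.4897, -0.1851, 0.0947]
tool_rot: [3.133, 0.229, 0.001]
ft_force: [0.0, 2.9, 2.8]
grip_width: 0.22
grip_force: 6.0
```

Emit:
drive_tool(
  motion=[
    [[0,0,-3.3],[0,0,0],-1],
    [[0,0,-3.3],[0,0,0],-1],
    [[1.1,-4.5,-0.3],[0,0,0],-1],
    [[1.2,-4.6,-0.3],[0,0,0],-1],
    [[1.1,-4.5,-0.3],[0,0,0],-1],
    [[1.2,-4.6,-0.2],[0,0,0],-1],
    [[1.1,-4.5,-0.3],[0,0,0],-1],
    [[1.2,-4.5,-0.3],[0,0,0],-1],
    [[1.1,-4.6,-0.3],[0,0,0],-1],
    [[0,0,0],[0,0,0],-1],
    [[0,0,1.4],[0,0,0],-1],
    [[0,0,1.5],[0,0,0],-1],
  ],
)

```text
time: 17.12
position: [0.5225, 0.1387, 0.1497]
tool_rot: [3.132, 0.224, -0.001]
ft_force: [0.4, -0.6, -0.4]
grip_width: 0.22
grip_force: 6.0
```

Emit:
drive_tool(
  motion=[
    [[0,-0.1,0.7],[0,0,0],-1],
    [[0,0,0.5],[0,0,0],-1],
    [[0,0,0],[0,0,0],-1],
  ],
)

```text
time: 17.5
position: [0.5223, 0.1415, 0.1388]
tool_rot: [3.133, 0.227, -0.001]
ft_force: [0.1, 0.2, -1.3]
grip_width: 0.221
grip_force: 6.0
```

Emit:
drive_tool(
  motion=[
    [[0,0,0.1],[0,0,0],-1],
    [[0,0,0.1],[0,0,0],-1],
    [[0,0,0],[0,0,0],-1],
    [[0,0,0],[0,0,0],-1],
  ],
)

```text
time: 18.0
position: [0.5225, 0.1418, 0.1373]
tool_rot: [3.133, 0.228, 0.0]
ft_force: [-0.5, -0.3, 1.1]
grip_width: 0.214
grip_force: 6.0
```

Release gradually, then go up and fetch ball two.

Emit:
drive_tool(
  motion=[
    [[0,0,0.0],[0,0,0],-0.5],
    [[0,0,0],[0,0,0],-0.4],
    [[0,0,0],[0,0,0],-0.3],
    [[0,0,0],[0,0,0],-0.3],
    [[0,0,-2.1],[0,0,0],-0.3],
    [[0,0,-2.2],[0,0,0],0],
    [[-1.7,4.5,0.3],[0,0,0],0],
    [[-1.7,4.6,0.3],[0,0,0],0],
    [[-1.7,4.5,0.3],[0,0,0],0],
    [[-1.7,4.6,0.2],[0,0,0],0],
    [[-1.7,4.5,0.3],[0,0,0],0],
    [[-1.7,4.6,0.3],[0,0,0],0],
  ],
)

```text
time: 19.5
position: [0.4606, -0.1446, 0.1634]
tool_rot: [3.133, 0.228, 0.001]
ft_force: [0.5, -1.1, -1.1]
grip_width: 0.498
grip_force: 0.0
```

Emit:
drive_tool(
  motion=[
    [[-1.7,4.5,0.3],[0,0,0],0],
    [[0,0,0],[0,0,0],0],
    [[0,0,0],[0,0,0],0],
  ],
)

```text
time: 19.88
position: [0.4508, -0.1895, 0.1602]
tool_rot: [-3.133, -0.228, -0.0]
ft_force: [0.1, -0.8, 0.3]
grip_width: 0.503
grip_force: 0.0
```

Emit:
drive_tool(
  motion=[
    [[0.2,0.1,2.2],[0,0,0],0],
    [[0,0,2.2],[0,0,0],0],
    [[0,0,2.2],[0,0,0],0],
    [[0,0,0],[0,0,0],0],
    [[0,0,0],[0,0,0],-1],
    [[0,0,0],[0,0,0],-1],
    [[0,0,0],[0,0,0],-1],
    [[0,0,0],[0,0,0],-1],
    [[0,0,0],[0,0,0],-1],
  ],
)

```text
time: 21.0
position: [0.4532, -0.1909, 0.0947]
tool_rot: [3.133, 0.228, 0.001]
ft_force: [0.5, 0.7, 2.3]
grip_width: 0.221
grip_force: 6.0
```

```bash
python3 - <<'E'
from plan import *
plan([[.4525,-.191,.16,8.5,-1,2],[.4932,.137,.18,8.5,-1,7],[.4932,.137,.15,8.5,-1,2]])
shot("top","t6");shot("side","s6")
a=cv2.imread("pics/t6.png");b=cv2.imread("pics/s6.png")
cv2.imwrite("pics/c6.png",np.hstack([cv2.resize(a[180:250,200:300],(400,280),interpolation=2),cv2.resize(b[145:215,240:340],(400,280),interpolation=2)]))
E
```

```text
now [ 0.4532 -0.1909  0.0947] yaw 8.32 tilt 0.05
11
[[[0.0,0.0,-3.3],[0,0,-0.1],-1],[[-0.1,0.0,-3.2],[0,0,-0.1],-1],[[1.3,-4.5,-0.3],[0,0,0.0],-1],[[1.2,-4.6,-0.3],[0,0,0.0],-1],[[1.3,-4.5,-0.3],[0,0,0.0],-1],[[1.3,-4.6,-0.3],[0,0,0.0],-1],[[1.3,-4.5,-0.3],[0,0,0.0],-1],[[1.2,-4.6,-0.2],[0,0,0.0],-1],[[1.3,-4.5,-0.3],[0,0,0.0],-1],[[0.0,0.0,1.5],[0,0,0.0],-1],[[0.0,0.0,1.5],[0,0,0.0],-1]]
end [0.4931 0.1366 0.1497] 8.52
```

View pics/c6.png

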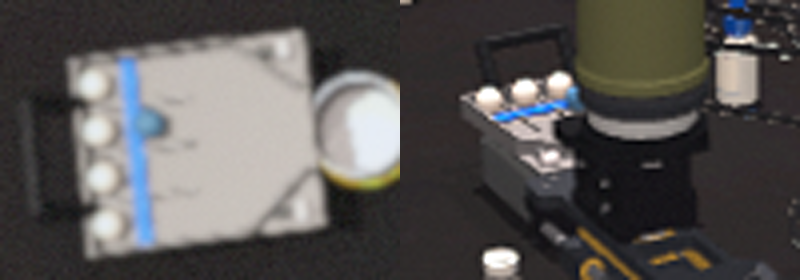

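The first ball sits in the lane next to the lip, on its front side. Now the second.

Emit:
drive_tool(
  motion=[
    [[0,0,-3.3],[0,0,0],-1],
    [[0,0,-3.3],[0,0,0],-1],
    [[1.2,-4.5,-0.3],[0,0,0],-1],
    [[1.2,-4.6,-0.3],[0,0,0],-1],
    [[1.3,-4.5,-0.3],[0,0,0],-1],
    [[1.3,-4.6,-0.2],[0,0,0],-1],
    [[1.2,-4.5,-0.3],[0,0,0],-1],
    [[1.2,-4.6,-0.3],[0,0,0],-1],
    [[1.2,-4.5,-0.3],[0,0,0],-1],
    [[0,0,0],[0,0,0],-1],
    [[0,0,1.4],[0,0,0],-1],
    [[0,0,1.5],[0,0,0],-1],
  ],
)

```text
time: 22.6
position: [0.4916, 0.1344, 0.1496]
tool_rot: [3.132, 0.224, -0.002]
ft_force: [-0.1, -0.5, -0.9]
grip_width: 0.219
grip_force: 6.0
```

Emit:
drive_tool(
  motion=[
    [[0,0,0.7],[0,0,0],-1],
    [[0,0,0.5],[0,0,0],-1],
    [[0,0,0],[0,0,0],-1],
  ],
)

```text
time: 22.98
position: [0.4918, 0.136, 0.1389]
tool_rot: [3.133, 0.227, -0.001]
ft_force: [0.1, -0.3, 0.8]
grip_width: 0.219
grip_force: 6.0
```

Emit:
drive_tool(
  motion=[
    [[0,0,0.1],[0,0,0],-1],
    [[0,0,0.1],[0,0,0],-1],
    [[0,0,0],[0,0,0],-1],
    [[0,0,0.0],[0,0,0],-0.5],
    [[0,0,0],[0,0,0],-0.4],
    [[0,0,0],[0,0,0],-0.3],
    [[0,0,0],[0,0,0],-0.3],
    [[0,0,-2.5],[0,0,0],-0.3],
    [[0,0,-3],[0,0,0],-0.3],
    [[0.8,-4.6,0],[0,0,0],0],
    [[0.8,-4.7,0],[0,0,0],0],
    [[0,0,0],[0,0,0],0],
  ],
)

```text
time: 24.48
position: [0.493, 0.2354, 0.1926]
tool_rot: [-3.129, -0.239, -0.0]
ft_force: [0.6, -0.0, -0.5]
grip_width: 0.488
grip_force: 0.0
```

Emit:
drive_tool(
  motion=[
    [[0,0,0],[0,0,0],0],
    [[0,0,0],[0,0,0],0],
  ],
)

```text
time: 24.72
position: [0.4946, 0.2291, 0.192]
tool_rot: [3.132, 0.224, -0.001]
ft_force: [-0.4, 0.1, 0.6]
grip_width: 0.497
grip_force: 0.0
```

```bash
python3 - <<'E'
from plan import *
plan([[.4945,.2299,.152,8.5,0,3]])
shot("top","t7");shot("side","s7")
a=cv2.imread("pics/t7.png");b=cv2.imread("pics/s7.png")
cv2.imwrite("pics/c7.png",np.hstack([cv2.resize(a[170:260,190:310],(400,300),interpolation=2),cv2.resize(b[130:220,230:350],(400,300),interpolation=2)]))
E
```

```text
now [0.4946 0.2291 0.192 ] yaw 8.20 tilt 0.06
3
[[[0.0,0.0,1.3],[0,0,-0.1],0],[[0.0,-0.1,1.4],[0,0,-0.1],0],[[0.0,0.0,1.3],[0,0,-0.1],0]]
end [0.4944 0.2301 0.152 ] 8.5
```

View pics/c7.png

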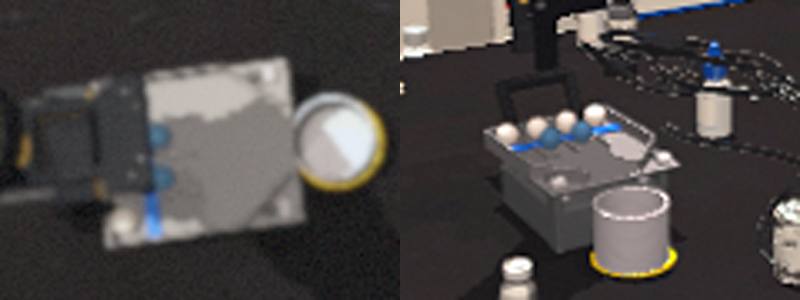

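Both blue balls lie in front of the lip, and the cup is under the spout. Now I'll pinch the handle.

Emit:
drive_tool(
  motion=[
    [[0,-0.1,1.3],[0,0,0],0],
    [[0,0,1.4],[0,0,0],0],
    [[0,0,1.3],[0,0,0],0],
    [[0,0,0],[0,0,0],0],
    [[0,0,0],[0,0,0],-0.5],
    [[0,0,0],[0,0,0],-1],
    [[0,0,0],[0,0,0],-1],
    [[0,0,0],[0,0,0],-1],
    [[0,0,0],[0,0,0],-1],
    [[0,0,0],[0,0,0],-1],
  ],
  force=12,
)

```text
time: 26.08
position: [0.4942, 0.2316, 0.1525]
tool_rot: [3.133, 0.228, 0.001]
ft_force: [0.1, -1.1, 1.7]
grip_width: 0.132
grip_force: 12.0
```

```bash
python3 - <<'E'
from h import *
st=ctrl.get_state();print(st["position"],st["grip_width"]*87)
# cup rim check in top view before and now
C=cam("top"); im,_=shot("top","t8"); b=cv2.imread("pics/t7.png");a=cv2.imread("pics/t8.png")
print(np.abs(a.astype(int)-b)[190:235,275:310].mean(), proj(C,[[.5237,.0355,.055]]))
# arc steps, tool y=-station y; r .1743
r=.1743;f=.2022; th=np.arange(0,.81,.025)
y=r*np.cos(f+th);z=r*np.sin(f+th)
print([[round(float(-a*100),2),round(float(-b*100),2)] for a,b in zip(np.diff(y),np.diff(z))])
E
```

```text
[0.49424479 0.23159796 0.15245182] 11.50389569688229
5.143915343915344 [[289.36867953 210.56348024]]
[[0.09, -0.43], [0.1, -0.42], [0.11, -0.42], [0.12, -0.42], [0.13, -0.41], [0.15, -0.41], [0.16, -0.41], [0.17, -0.4], [0.18, -0.4], [0.19, -0.39], [0.2, -0.39], [0.2, -0.38], [0.21, -0.38], [0.22, -0.37], [0.23, -0.37], [0.24, -0.36], [0.25, -0.36], [0.26, -0.35], [0.27, -0.34], [0.28, -0.34], [0.29, -0.33], [0.29, -0.32], [0.3, -0.31], [0.31, -0.31], [0.32, -0.3], [0.32, -0.29], [0.33, -0.28], [0.34, -0.27], [0.35, -0.27], [0.35, -0.26], [0.36, -0.25], [0.36, -0.24]]
```

Emit:
drive_tool(
  motion=[
    [[0,0.05,-0.2],[0,0,0],-1],
    [[0,0.07,-0.32],[0,0,0],-1],
    [[0,0.1,-0.42],[0,0,0],-1],
    [[0,0.11,-0.42],[0,0,0],-1],
    [[0,0.12,-0.42],[0,0,0],-1],
    [[0,0.13,-0.41],[0,0,0],-1],
    [[0,0.15,-0.41],[0,0,0],-1],
    [[0,0.16,-0.41],[0,0,0],-1],
    [[0,0.17,-0.4],[0,0,0],-1],
    [[0,0.18,-0.4],[0,0,0],-1],
    [[0,0.19,-0.39],[0,0,0],-1],
    [[0,0.2,-0.39],[0,0,0],-1],
  ],
)

```text
time: 27.62
position: [0.4965, 0.2159, 0.1986]
tool_rot: [-3.132, -0.229, -0.001]
ft_force: [2.3, 4.0, -2.3]
grip_width: 0.133
grip_force: 12.0
```

Emit:
drive_tool(
  motion=[
    [[0,0.2,-0.38],[0,0,0],-1],
    [[0,0.21,-0.38],[0,0,0],-1],
    [[0,0.22,-0.37],[0,0,0],-1],
    [[0,0.23,-0.37],[0,0,0],-1],
    [[0,0.24,-0.36],[0,0,0],-1],
    [[0,0.25,-0.36],[0,0,0],-1],
    [[0,0.26,-0.35],[0,0,0],-1],
    [[0,0.27,-0.34],[0,0,0],-1],
    [[0,0.2,-0.25],[0,0,0],-1],
    [[0,0,0],[0,0,0],-1],
    [[0,0,0],[0,0,0],-1],
    [[0,0,0],[0,0,0],-1],
  ],
)

```text
time: 29.12
position: [0.4995, 0.196, 0.2305]
tool_rot: [-3.132, -0.229, -0.002]
ft_force: [2.5, 4.4, 1.2]
grip_width: 0.132
grip_force: 12.0
```

```bash
python3 - <<'E'
from h import *
shot("side","s9");shot("top","t9")
a=cv2.imread("pics/t9.png");b=cv2.imread("pics/s9.png")
cv2.imwrite("pics/c9.png",np.hstack([cv2.resize(a[170:260,190:310],(400,300),interpolation=2),cv2.resize(b[130:220,230:350],(400,300),interpolation=2)]))
E
```

```text
(no output)
```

View pics/c9.png

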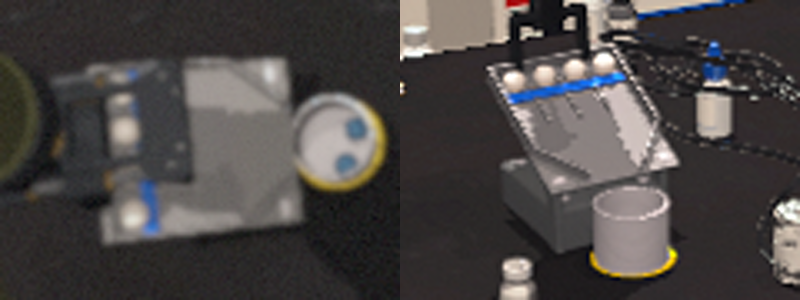

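Both blue balls are in the cup and the white balls are still behind the lip. I'll lower the tray.

Emit:
drive_tool(
  motion=[
    [[0,-0.2,0.25],[0,0,0],-1],
    [[0,-0.27,0.34],[0,0,0],-1],
    [[0,-0.26,0.35],[0,0,0],-1],
    [[0,-0.25,0.36],[0,0,0],-1],
    [[0,-0.24,0.36],[0,0,0],-1],
    [[0,-0.23,0.37],[0,0,0],-1],
    [[0,-0.22,0.37],[0,0,0],-1],
    [[0,-0.21,0.38],[0,0,0],-1],
    [[0,-0.2,0.38],[0,0,0],-1],
    [[0,-0.2,0.39],[0,0,0],-1],
    [[0,-0.19,0.39],[0,0,0],-1],
    [[0,-0.18,0.4],[0,0,0],-1],
  ],
)

```text
time: 30.72
position: [0.4957, 0.2215, 0.1864]
tool_rot: [-3.133, -0.229, -0.001]
ft_force: [2.9, 3.8, 0.2]
grip_width: 0.134
grip_force: 12.0
```

Emit:
drive_tool(
  motion=[
    [[0,-0.17,0.4],[0,0,0],-1],
    [[0,-0.16,0.41],[0,0,0],-1],
    [[0,-0.15,0.41],[0,0,0],-1],
    [[0,-0.13,0.41],[0,0,0],-1],
    [[0,-0.12,0.42],[0,0,0],-1],
    [[0,-0.11,0.42],[0,0,0],-1],
    [[0,-0.1,0.42],[0,0,0],-1],
    [[0,-0.07,0.32],[0,0,0],-1],
    [[0,-0.05,0.15],[0,0,0],-1],
    [[0,0,0],[0,0,0],-1],
    [[0,0,0],[0,0,0],-1],
  ],
)

```text
time: 32.1
position: [0.4942, 0.2315, 0.1526]
tool_rot: [3.133, 0.228, 0.0]
ft_force: [2.7, 4.2, -2.1]
grip_width: 0.133
grip_force: 12.0
```

Emit:
drive_tool(
  motion=[
    [[0,0,0],[0,0,0],-0.6],
    [[0,0,0],[0,0,0],-0.4],
    [[0,0,0],[0,0,0],-0.1],
    [[0,0,0],[0,0,0],0],
    [[0,0,-3],[0,0,0],0],
    [[0,0,-4],[0,0,0],0],
    [[0,0,0],[0,0,0],0],
  ],
)

```text
time: 32.98
position: [0.4956, 0.2326, 0.2259]
tool_rot: [-3.132, -0.228, -0.009]
ft_force: [0.3, 0.3, -0.6]
grip_width: 0.498
grip_force: 0.0
```

```bash
python3 - <<'E'
from plan import *
plan([[.527,-.07,.2,98.5,1,9]])
E
```

```text
now [0.4956 0.2326 0.2259] yaw 8.32 tilt 0.34
9
[[[-0.1,3.4,0.3],[0,0,-10.0],1],[[-0.8,3.3,0.3],[0,0,-10.0],1],[[-1.2,3.1,0.3],[0,0,-10.1],1],[[-1.9,2.8,0.3],[0,0,-10.0],1],[[-2.3,2.5,0.2],[0,0,-10.0],1],[[-2.6,2.1,0.3],[0,0,-10.0],1],[[-3.0,1.6,0.3],[0,0,-10.0],1],[[-3.3,1.0,0.3],[0,0,-10.1],1],[[-3.3,0.4,0.3],[0,0,-10.0],1]]
end [ 0.5268 -0.0699  0.1999] 98.52
```

Emit:
drive_tool(
  motion=[
    [[-0.1,3.4,0.3],[0,0,-10],1],
    [[-0.8,3.3,0.3],[0,0,-10],1],
    [[-1.2,3.1,0.3],[0,0,-10.1],1],
    [[-1.9,2.8,0.3],[0,0,-10],1],
    [[-2.3,2.5,0.2],[0,0,-10],1],
    [[-2.6,2.1,0.3],[0,0,-10],1],
    [[-3.0,1.6,0.3],[0,0,-10],1],
    [[-3.3,1.0,0.3],[0,0,-10.1],1],
    [[-3.3,0.4,0.3],[0,0,-10],1],
    [[0,0,0],[0,0,0],1],
    [[0,0,0],[0,0,0],1],
  ],
)

```text
time: 34.35
position: [0.5249, -0.0701, 0.1962]
tool_rot: [-2.05, -2.378, 0.0]
ft_force: [0.6, 1.0, 0.2]
grip_width: 0.997
grip_force: 0.0
```

```bash
python3 - <<'E'
from h import *
st=ctrl.get_state();print(st["position"],st["tool_rot"]);shot("wrist","w10");shot("top","t10")
a=cv2.imread("pics/w10.png")[:240];b=cv2.imread("pics/t10.png")
cv2.imwrite("pics/c10.png",np.vstack([a,cv2.copyMakeBorder(cv2.resize(b[170:260,190:440],(640,230),interpolation=2),0,0,0,0,0)]))
E
```

```text
[ 0.52492503 -0.07011901  0.19615548] [-2.05040017e+00 -2.37834962e+00  6.65377892e-05]
```

View pics/c10.png

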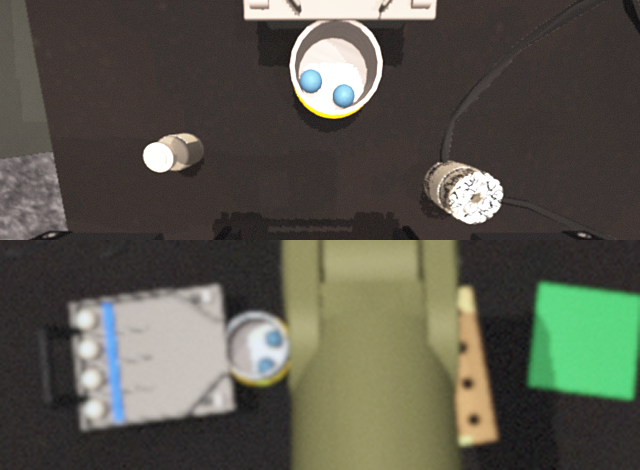

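The cup holds both balls, with its rim at about (336,68). The tray is down and its white balls are in place. Next I'll take the cup.

```bash
python3 - <<'E'
from plan import *
C=cam("wrist",ctrl.get_state())
P=onz(C,[(291,68),(382,68),(336,18),(336,118)],.055);print(P.round(4),P.mean(0))
c=P.mean(0)
plan([[c[0],c[1],.195,98.5,1,2],[c[0],c[1],.195,98.5,1,1],[c[0],c[1],.0965,98.5,1,3],[c[0],c[1],.0965,98.5,-1,5]])
plan([[.53,-.006,.0968,98.5,-1,6],[.53,-.006,.15,98.5,-1,3],[.54,-.1,.16,98.5,-1,3]],[.5237,.035,.0965,98.5])
plan([[.54,-.312,.15,98.5,-1,6],[.54,-.312,.098,98.5,-1,4]],[.54,-.1,.16,98.5])
E
```

```text
[[4.910e-01 2.990e-02 5.500e-02]
 [5.558e-01 3.970e-02 5.500e-02]
 [5.177e-01 6.660e-02 5.500e-02]
 [5.288e-01 3.000e-04 5.500e-02]] [0.52335131 0.03410325 0.055     ]
now [ 0.5252 -0.0694  0.1966] yaw 98.59 tilt 0.03
11
[[[5.1,0.7,0.1],[0,0,0.0],1],[[5.2,0.7,0.1],[0,0,0.1],1],[[0.0,0.0,0.0],[0,0,0.0],1],[[0.0,0.0,3.3],[0,0,0.0],1],[[0.0,0.0,3.2],[0,0,0.0],1],[[0.0,0.0,3.3],[0,0,0.0],1],[[0.0,0.0,0.0],[0,0,0.0],-1],[[0.0,0.0,0.0],[0,0,0.0],-1],[[0.0,0.0,0.0],[0,0,0.0],-1],[[0.0,0.0,0.0],[0,0,0.0],-1],[[0.0,0.0,0.0],[0,0,0.0],-1]]
end [0.5236 0.0345 0.0966] 98.49
now [ 0.5252 -0.0694  0.1966] yaw 98.59 tilt 0.03
12
[[[-0.7,0.0,0.0],[0,0,0.0],-1],[[-0.7,0.0,0.0],[0,0,0.0],-1],[[-0.7,0.0,0.0],[0,0,0.0],-1],[[-0.7,0.0,0.0],[0,0,0.0],-1],[[-0.7,0.0,0.0],[0,0,0.0],-1],[[-0.6,0.0,0.0],[0,0,0.0],-1],[[0.0,0.0,-1.8],[0,0,0.0],-1],[[0.0,0.0,-1.8],[0,0,0.0],-1],[[0.0,0.0,-1.7],[0,0,0.0],-1],[[-3.2,-0.1,-0.4],[0,0,0.0],-1],[[-3.1,-0.2,-0.3],[0,0,0.0],-1],[[-3.2,-0.1,-0.3],[0,0,0.0],-1]]
end [ 0.5398 -0.1001  0.1595] 98.5
now [ 0.5252 -0.0694  0.1966] yaw 98.59 tilt 0.03
10
[[[-3.5,-0.5,0.2],[0,0,0.0],-1],[[-3.5,-0.5,0.1],[0,0,0.0],-1],[[-3.5,-0.6,0.2],[0,0,0.0],-1],[[-3.5,-0.5,0.2],[0,0,0.0],-1],[[-3.5,-0.5,0.1],[0,0,0.0],-1],[[-3.5,-0.5,0.2],[0,0,0.0],-1],[[0.0,0.0,1.3],[0,0,0.0],-1],[[0.0,0.0,1.3],[0,0,0.0],-1],[[0.0,0.0,1.3],[0,0,0.0],-1],[[0.0,0.0,1.3],[0,0,0.0],-1]]
end [ 0.5404 -0.3123  0.098 ] 98.5
```

Emit:
drive_tool(
  motion=[
    [[5.1,0.7,0.1],[0,0,0],1],
    [[5.2,0.7,0.1],[0,0,0.1],1],
    [[0,0,0],[0,0,0],1],
    [[0,0,3.3],[0,0,0],1],
    [[0,0,3.2],[0,0,0],1],
    [[0,0,3.3],[0,0,0],1],
    [[0,0,0],[0,0,0],0.7],
    [[0,0,0],[0,0,0],-1],
    [[0,0,0],[0,0,0],-1],
    [[0,0,0],[0,0,0],-1],
    [[0,0,0],[0,0,0],-1],
    [[0,0,0],[0,0,0],-1],
  ],
  force=18,
)

```text
time: 35.95
position: [0.5248, 0.0331, 0.0982]
tool_rot: [2.051, 2.377, 0.001]
ft_force: [-1.3, -0.6, 6.6]
grip_width: 0.747
grip_force: 17.8
```

Emit:
drive_tool(
  motion=[
    [[-0.7,0,0],[0,0,0],-1],
    [[-0.7,0,0],[0,0,0],-1],
    [[-0.7,0,0],[0,0,0],-1],
    [[-0.7,0,0],[0,0,0],-1],
    [[-0.7,0,0],[0,0,0],-1],
    [[-0.6,0,0],[0,0,0],-1],
    [[0,0,-1.5],[0,0,0],-1],
    [[0,0,-2],[0,0,0],-1],
    [[0,0,-1.8],[0,0,0],-1],
    [[-2.5,-0.1,-0.4],[0,0,0],-1],
    [[-3.5,-0.2,-0.3],[0,0,0],-1],
    [[-3.5,-0.1,-0.3],[0,0,0],-1],
  ],
)

```text
time: 37.45
position: [0.5402, -0.1029, 0.1612]
tool_rot: [2.05, 2.378, 0.0]
ft_force: [-0.6, 0.5, -1.8]
grip_width: 0.745
grip_force: 17.8
```

Emit:
drive_tool(
  motion=[
    [[-3.5,-0.5,0.2],[0,0,0],-1],
    [[-3.5,-0.5,0.1],[0,0,0],-1],
    [[-3.5,-0.6,0.2],[0,0,0],-1],
    [[-3.5,-0.5,0.2],[0,0,0],-1],
    [[-3.5,-0.5,0.1],[0,0,0],-1],
    [[-2.9,-0.5,0.2],[0,0,0],-1],
    [[0,0,1.3],[0,0,0],-1],
    [[0,0,1.3],[0,0,0],-1],
    [[0,0,1.3],[0,0,0],-1],
    [[0,0,1.0],[0,0,0],-1],
    [[0,0,0],[0,0,0],-1],
    [[0,0,0],[0,0,0],-1],
  ],
)

```text
time: 38.95
position: [0.5395, -0.3082, 0.1011]
tool_rot: [2.052, 2.379, 0.0]
ft_force: [0.7, 0.1, -2.5]
grip_width: 0.742
grip_force: 17.8
```

Emit:
drive_tool(
  motion=[
    [[-0.3,0,0.2],[0,0,0],-1],
    [[0,0,0.1],[0,0,0],-1],
    [[0,0,0],[0,0,0],-1],
    [[0,0,0],[0,0,0],-1],
  ],
)

```text
time: 39.45
position: [0.5397, -0.3121, 0.0983]
tool_rot: [2.052, 2.377, -0.001]
ft_force: [-1.8, -1.0, 1.3]
grip_width: 0.747
grip_force: 17.9
```

Emit:
drive_tool(
  motion=[
    [[0,0,0.1],[0,0,0],-1],
    [[0,0,0],[0,0,0],0.6],
    [[0,0,0],[0,0,0],1],
    [[0,0,0],[0,0,0],1],
    [[0,0,0],[0,0,0],1],
    [[0,0,-3],[0,0,0],1],
    [[0,0,-4],[0,0,0],1],
    [[0,0,-5],[0,0,0],1],
    [[-4,0,-2],[0,0,0],1],
    [[-5,0,0],[0,0,0],1],
    [[0,0,0],[0,0,0],1],
  ],
)

```text
time: 40.83
position: [0.551, -0.4059, 0.2358]
tool_rot: [2.06, 2.371, -0.003]
ft_force: [-0.1, 1.0, -0.7]
grip_width: 0.998
grip_force: 0.0
```

```bash
python3 - <<'E'
from h import *
shot("wrist","w11");shot("side","s11")
a=cv2.imread("pics/w11.png")[:240];b=cv2.imread("pics/s11.png")[100:340]
cv2.imwrite("pics/c11.png",np.vstack([a,b]))
E
```

```text
(no output)
```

View pics/c11.png

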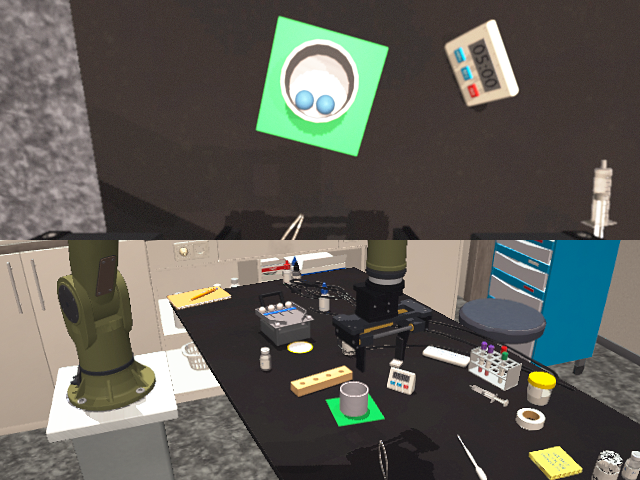

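The cup stands centred on the mat at (318,82) with both blue balls in it. The tray is down with its white balls, and the timer, vial and dropper bottle look undisturbed. I'll hand the job in.

```bash
python3 -c "
from bench import ctrl
print(ctrl.close_job())"
```

```text
the job is handed in; nothing more can be done
None
```

The job is handed in, with no verdict returned: the cup stands on the green mat with both blue balls in it (the rack held only two), the tray is down with all four white balls behind the lip, the gauze roll stands upright about 15 cm from the spot, and the dropper bottle, vial and timer were not touched.

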